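Make ready for a melt at the jeweller's bench

TASK

Make the bench ready for a melt. Lay the pale stone block flat on the middle of the round turntable and stand the crucible upright in the middle of the block. Weigh the silver too: lay the silver bar in the middle of the balance pan nearer the turntable, lying lengthways from front to back, and stand both brass weights upright in the other pan, one behind the other across its middle, so that the beam stays level. Leave the little glass jar in front of the balance standing where it is.

Things in the scene. Friction and masses are not known exactly. Their poses are not given: they have to be found in the camera images.
- bar: Silver casting bar, 64 (x) x 26 (y) x 12 (z) mm, 200 g, bright grey metal, lying flat on the bench. Origin at the centre of its underside; x along its length, z up.
- weight_a: One of two identical brass weights, 100 g each: an upright cylinder 28 mm in diameter and 16 mm high with a narrow neck and a knob 16 mm in diameter, 27 mm high in all. Origin at the centre of its underside, z up.
- weight_b: The other of two identical brass weights, 100 g each: an upright cylinder 28 mm in diameter and 16 mm high with a narrow neck and a knob 16 mm in diameter, 27 mm high in all. Origin at the centre of its underside, z up.
- block: Pale stone soldering block, 90 (x) x 60 (y) x 25 (z) mm, 200 to 325 g. Origin at the centre of its underside; x along its length, z up.
- crucible: Reddish-brown clay crucible: an open round cup, 52 mm in outer diameter (48 at the foot), 45 mm high, wall 5 mm, 90 to 160 g. Origin at the centre of its underside, z up.
- turntable: Soldering turntable, fixed: a flat dark steel disc 160 mm in diameter on a pedestal, its top 60 mm above the bench. It stands at the front left or the front right of the bench (a teal tool tray, fixed, 150 x 100 x 35 mm, is on the other side). Origin on its axis at bench height, z up.
- pan_left (a point): Left (+y, as seen from the robot) pan of the balance: a steel tray 104 (x) x 88 (y) mm with a rim 3 mm high and 3 mm wide. This point is at the centre of the top of its floor, 75 mm above the bench when the beam is level; x and y as the balance's (x away from the robot, y to its left, at yaw 0), z up; it tips with the beam.
- pan_right (a point): Right (-y) pan of the balance: a steel tray 104 (x) x 88 (y) mm with a rim 3 mm high and 3 mm wide. This point is at the centre of the top of its floor, 75 mm above the bench when the beam is level; x and y as the balance's (x away from the robot, y to its left, at yaw 0), z up; it tips with the beam.
- beam (a joint): Beam of the balance, rad: 0 level, positive when the left pan is up; stops at +-0.10 (pan centres then 11 mm higher or lower). Pivot 70 mm above the bench, midway between the pans, whose centres are 210 mm apart; foot fixed. A weak spring (1 Nm/rad) levels it: equal loads equally far out balance, 100 g too much on one side tips it to the stop.
- jar: Small closed glass jar with a steel lid, 40 mm in diameter, 58 mm high, on the bench in front of the balance's post; not to be disturbed. Origin at the centre of its underside, z up.
Things that resemble listed ones, but are neither listed nor needed, are in the scene too. There is more than one size of the block; the job needs the largest.

How it is judged (in metres and radians):
At the end, for the whole second after the job is handed in: Off-centre at most: block 15 mm, crucible 12, bar 15 sideways, 18 front-back (pan nearer turntable, within 0.35 rad of front-back), weights 15 sideways, 36 front-back (other pan). Beam within 0.05 rad of level. All upright within 0.12 rad, released, at rest. Jar not tipped or moved 25 mm (((y of turntable in the frame of pan_right above 0.105 m and x of bar in the frame of pan_left between -0.018 and 0.018 m and y of bar in the frame of pan_left between -0.015 and 0.015 m and x of weight_a in the frame of pan_right between -0.036 and 0.036 m and y of weight_a in the frame of pan_right between -0.015 and 0.015 m and x of weight_b in the frame of pan_right between -0.036 and 0.036 m and y of weight_b in the frame of pan_right between -0.015 and 0.015 m and z of bar in the frame of pan_left between -0.004 and 0.005 m and z of weight_a in the frame of pan_right between -0.004 and 0.005 m and z of weight_b in the frame of pan_right between -0.004 and 0.005 m and angle between the x axis of bar and the x axis of pan_left, either way round below 0.35 rad) or (y of turntable in the frame of pan_right below 0.105 m and x of bar in the frame of pan_right between -0.018 and 0.018 m and y of bar in the frame of pan_right between -0.015 and 0.015 m and x of weight_a in the frame of pan_left between -0.036 and 0.036 m and y of weight_a in the frame of pan_left between -0.015 and 0.015 m and x of weight_b in the frame of pan_left between -0.036 and 0.036 m and y of weight_b in the frame of pan_left between -0.015 and 0.015 m and z of bar in the frame of pan_right between -0.004 and 0.005 m and z of weight_a in the frame of pan_left between -0.004 and 0.005 m and z of weight_b in the frame of pan_left between -0.004 and 0.005 m and angle between the x axis of bar and the x axis of pan_right, either way round below 0.35 rad)) and value of joint beam between -0.05 and 0.05 rad and horizontal distance between block and turntable below 0.015 m and z of block in the frame of turntable between 0.056 and 0.064 m and horizontal distance between crucible and block below 0.012 m and z of crucible in the frame of block between 0.021 and 0.029 m and angle between each of bar, weight_a, weight_b, block, crucible's own z axis and vertical below 0.12 rad and linear speed of each of bar, weight_a, weight_b, block, crucible below 0.02 m/s and contact force between each of bar, weight_a, weight_b, block, crucible and the fingers below 0.05 N); the robot touches nothing.
It fails at once if the glass jar is knocked over or pushed away (distance of jar from where it was at the start of the episode above 0.025 m or angle between jar's own z axis and vertical above 0.4 rad).
It also fails if it takes over 120 s, if anything falls off the work surface, if the arm or the gripper's body presses on something with over 40 N, if the wrist force passes 120 N, or if a joint passes its speed limit or range.

ROBOT

A 6-joint arm with a two-finger parallel gripper is mounted at the origin on the work surface. World frame = base frame: x ahead of the robot, y to its left, z up, the work surface at z = 0. Lengths are in m, angles in degrees, forces in N, time in s.
With the tool pointing down it reaches from about 0.4 to 0.825 m from the base axis. Payload 7 kg.
Tool frame: the origin (TCP) lies at the very end of the fingers, on their centre line; the grasp point (between the pads) lies 19 mm behind it (r.hold_point_z is the distance from the TCP to the grasp point, in m); x points along the fingers, y is the direction in which the jaws open and shut, and the axes are right-handed (so a half turn about x gives the same grasp; the last joint's range is limited). The gripper opens to 88 mm and grips with 3 to 60 N. Pads are 19 mm wide; open, the fingers measure 130 mm over their backs; the gripper's body (78 mm by 193 mm) begins 47 mm behind the grasp point.
Start: joints at [83.543, 20.546, 0.682, 0, -70.136, -16.507], TCP at [0.263, 0.621, 0.227] pointing down, gripper open.
Joint ranges: [-176.03, 176.03], [-82.01, 121.73], [-58.28, 71.71], [-173.87, 95.51], [-174.79, -0.11], [-173.66, 173.66]. Speed limits (degrees/s): [136.94, 136.94, 172.46, 180, 180, 180].

INTERFACE

Orientations are given as [roll, pitch, yaw] about the fixed x, y, z axes, in that order (R = Rz(yaw) Ry(pitch) Rx(roll)).
In Python, from plant import r gives the robot as it stands. The module is installed in compiled form; this text tells all that it offers.
- The arm moves only by the shell command python3 -m creep 'ROWS' [FORCE]. ROWS is JSON, a list of rows, each a list of 7 numbers: the turn, a rotation vector about the tool's x, y, z in rad, then the shift along the tool's x, y, z in cm, then the opening in per cent of the stroke, from 0 (shut) to 100 (fully open). In form: [[rx, ry, rz, x, y, z, fingers], ...]. A call has 1 to 8 rows; each row shifts and turns the commanded pose from where the row before left it, along the tool's axes as they then stand; what a row does not reach is not made up. A row lasts 1/10 s, in which the tool goes at most 50 mm and 8.59 degrees, less where a joint would pass 70% of its speed; a pose out of reach is approached as far as the arm can. A call is refused whole if a number of a shift passes 5 or a number of a turn 0.15, either way. A call with a gripper value outside its range is refused whole. The fingers move at their own pace and stop on an object; FORCE is the grip in N (left out, the last holds). Time passes only in rows, so rows that do not move let the fingers close. It gives the time, the measured TCP pose, the force and the opening at its end, in the units of the state.
- r.get_state(): the state, without advancing time (a new reading comes with each control period).
- r.capture(name): name is "side" or "top" or "wrist"; returns (picture, depth): 420x560x3 uint8, blue, green, red; 420x560 float32, m along the optical axis (not along the pixel's ray), 0 where there is no reading.
- r.camera_info(name): a dict with "fovy" (degrees; the focal length in pixels is half the picture's height over the tangent of half this angle, whatever the lens; pixels are square), "cx", "cy" (the principal point, pixels), "dist_coeffs" ([k1, k2, p1, p2, k3] as OpenCV has them; the pictures are not rectified), "camera_from_world" (4x4, takes a point from world to camera coordinates). Camera axes: x right, y down, z forward; pixel columns grow to the right and rows downward; lengths in m; the calibration is good to about 2 mm. A picture is of the moment at which its call begins: read the wrist's pose just before it. camera_info takes no time and is no camera call; for the wrist camera it gives the pose at the moment of the call.
- r.close_job(): hands the job in, once; it reports no verdict.
Trained networks look in the newest picture that a camera, given by its name, has taken for a name from the list of things; names that differ only in an ending like _2 or _b are one class to them, and where a whole thing is asked for, a point or a joint stands for the part that bears it (a point fixed in the world has none). Each returns a list of dicts, best first, with "score" (0 to 1); they miss things now and then, are a little off and sometimes report something else, mostly with a low value. They report only what shows in the picture. A call takes as long as a camera call. They do not tell look-alikes from the thing itself.
- r.look_for(query, camera): "rect" ([left, top, right, bottom] in pixels, round what is visible of it).
- r.masks_of(query, camera): "pixels" (420x560 bool, what is visible of it) and "rect" ([left, top, right, bottom] in pixels, round what is visible of it).
The state is a dict: "time_s": time; "joints": joint angles; "qd": joint speeds; "joint_torque": joint torques, N m; "tcp_pos": TCP position; "eef_rot": TCP orientation; "contact_force": force on the tool from outside, world axes, zero at the start; "moment": the same for the moment, N m; "gripper_width": finger opening in m.
Only numpy, scipy, OpenCV 4.12 (cv2) and the standard library are available. Lean on these libraries where they do the work, as an engineer would, in place of code of your own. Each camera call takes 0.05 s, during which the arm holds its last target. There are 200 camera calls.

## Working session

There is one attempt and no reset: what is moved stays moved. The work goes in short steps, Python scripts to look and compute and a shell command to move; the robot and the scene stay as the last step left them, time stands still between calls to the robot, and variables do not carry over. Pictures are saved under pics/ and viewed, about 12 in all and at most 16, crops included, and the job is handed in when it is done.

```bash
mkdir -p pics; cat > h.py <<'E'
import numpy as np,cv2
from plant import r
def cap(n):
    s=r.get_state(); ci=r.camera_info(n); im,d=r.capture(n); return im,d,ci
def cloud(d,ci):
    f=210/np.tan(np.radians(ci['fovy'])/2)
    K=np.array([[f,0,ci['cx']],[0,f,ci['cy']],[0,0,1]])
    v,u=np.mgrid[0:420,0:560]
    p=cv2.undistortPoints(np.stack([u,v],-1).reshape(-1,1,2).astype(np.float64),K,np.array(ci['dist_coeffs'],float)).reshape(420,560,2)
    P=np.concatenate([p*d[...,None],d[...,None]],-1)
    T=np.linalg.inv(np.array(ci['camera_from_world']))
    W=P@T[:3,:3].T+T[:3,3]
    W[d<=0]=np.nan
    return W
def dets(n,names,W):
    for q in names:
        for m in r.masks_of(q,n):
            if m['score']<.15: continue
            p=W[m['pixels']]; p=p[~np.isnan(p[:,0])]
            if len(p)<5: continue
            zt=np.percentile(p[:,2],95); t=p[p[:,2]>zt-.006]
            (cx,cy),(w,h),a=cv2.minAreaRect((t[:,:2]*1000).astype(np.float32))
            if w<h: w,h,a=h,w,a+90
            print(q,round(m['score'],2),[int(x) for x in m['rect']],'ztop %.1f c %.0f %.0f size %.0f %.0f ang %.0f med %s'%(zt*1000,cx,cy,w,h,a,np.round(np.median(p,0)*1000)))
E
python3 - <<'E'
from h import *
s=r.get_state(); print(s['tcp_pos'],s['eef_rot'],s['gripper_width'])
for n in ('top','side'):
    im,d,ci=cap(n); cv2.imwrite(f'pics/{n}0.png',im); W=cloud(d,ci); np.save(n+'.npy',W)
    print(n,np.round(np.linalg.inv(np.array(ci['camera_from_world']))[:3],2).tolist())
    dets(n,['bar','weight_a','block','crucible','turntable','pan_left','pan_right','jar'],W)
E
```

```text
[0.26318039 0.62102879 0.22561759] [  94.39450301   89.90283165 -108.57710326] 0.08781784708198127
top [[0.02, -0.99, 0.15, 0.38], [-1.0, -0.02, 0.0, -0.06], [0.0, -0.15, -0.99, 1.24]]
bar 0.44 [305, 234, 328, 255] ztop 47.5 c 443 -181 size 50 50 ang 153 med [ 442. -182.   11.]
weight_a 0.64 [164, 194, 170, 201] ztop 30.2 c 582 279 size 14 13 ang 89 med [580. 275.  19.]
weight_a 0.52 [197, 233, 206, 241] ztop 30.6 c 456 162 size 16 12 ang 91 med [455. 160.  21.]
block 0.87 [380, 179, 404, 196] ztop 21.7 c 622 -416 size 60 40 ang 61 med [ 621. -416.   17.]
block 0.82 [409, 241, 435, 263] ztop 21.7 c 420 -507 size 59 41 ang 53 med [ 420. -505.   18.]
crucible 0.71 [304, 235, 326, 257] ztop 47.5 c 443 -181 size 50 50 ang 153 med [ 442. -183.   11.]
turntable 0.93 [97, 209, 148, 262] ztop 63.7 c 452 381 size 159 155 ang 123 med [450. 382.  60.]
pan_left 0.92 [207, 151, 311, 198] ztop 79.6 c 644 -15 size 299 106 ang 84 med [644.  -4.  75.]
pan_right 0.56 [207, 153, 313, 194] ztop 79.6 c 644 -15 size 299 105 ang 84 med [644.  -1.  75.]
jar 0.68 [248, 196, 261, 213] ztop 61.6 c 555 5 size 3
[... 554 characters left out ...]
 63 42 ang 51 med [ 420. -499.   15.]
crucible 0.9 [319, 182, 333, 210] ztop 47.3 c 440 -179 size 52 50 ang 86 med [ 439. -171.   30.]
crucible 0.45 [212, 181, 280, 280] ztop 79.7 c 642 -15 size 304 106 ang 84 med [642.  49.  76.]
turntable 0.76 [277, 353, 354, 420] ztop 63.3 c 450 372 size 157 140 ang 5 med [451. 380.  60.]
pan_left 0.97 [211, 181, 281, 282] ztop 79.6 c 642 -15 size 304 105 ang 83 med [642.  50.  76.]
pan_left 0.4 [278, 353, 351, 420] ztop 63.3 c 450 372 size 157 140 ang 5 med [452. 380.  60.]
pan_right 0.93 [209, 182, 278, 278] ztop 79.7 c 642 -15 size 304 106 ang 84 med [643.  50.  76.]
jar 0.82 [274, 231, 288, 260] ztop 61.4 c 553 5 size 36 33 ang 95 med [552.  16.  48.]
```

```bash
python3 - <<'E'
import cv2,numpy as np
t=cv2.imread('pics/top0.png');s=cv2.imread('pics/side0.png')
cv2.imwrite('pics/t1.png',cv2.resize(t[130:290,80:450],None,fx=2.16,fy=2.16,interpolation=3))
cv2.imwrite('pics/s1.png',cv2.resize(s[110:420,200:400],None,fx=1.93,fy=1.93,interpolation=3))
E
```

```text
(no output)
```

View pics/t1.png

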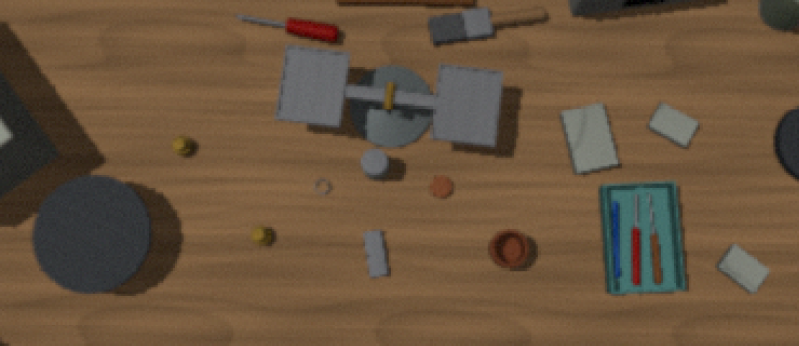

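View pics/s1.png

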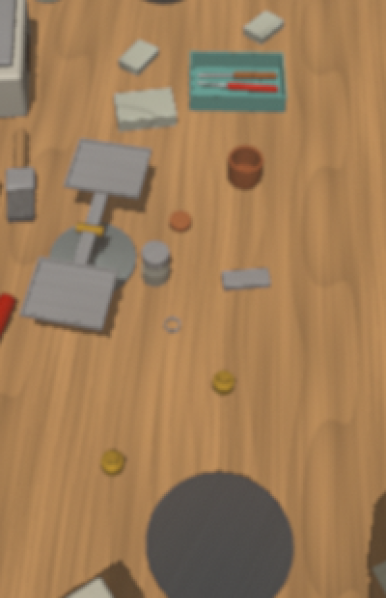

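Top crop (2.16x, offset 80,130): the turntable is at crop (92,235), on the left, so the bar goes to pan_left and the weights to pan_right. The balance is at (390,97), with the left pan at (313,87) and the right pan at (468,105). The other items are:
- jar: (375,163)
- weights: (183,146) and (262,236)
- bar: (376,253)
- crucible: (512,249)

Block candidates are the pale slabs at crop (590,138), (674,125) and (743,268), plus a pale thing on the dark box at (5,130). The first looks largest, at 90x60. I'll confirm that with an enlarged crop and measure.

```bash
cat >> h.py <<'E'
def seg(W,lo,hi,c,rad):
    "top-surface points within z range and radius (m) of c -> rect"
    m=(W[...,2]>lo)&(W[...,2]<hi)&(np.hypot(W[...,0]-c[0],W[...,1]-c[1])<rad)
    n,l,st,ce=cv2.connectedComponentsWithStats(m.astype(np.uint8))
    k=1+np.argmax(st[1:,4]); p=W[l==k]
    (cx,cy),(w,h),a=cv2.minAreaRect((p[:,:2]*1000).astype(np.float32))
    if w<h: w,h,a=h,w,a+90
    return 'c %.0f %.0f size %.0f %.0f ang %.0f mean %s n %d'%(cx,cy,w,h,a,np.round(p.mean(0)*1000),len(p))
def go(x,y,z,yaw=None):
    "yaw: direction (deg, world) of jaw axis; prints turn about tool x then shift (cm) in turned axes"
    from scipy.spatial.transform import Rotation as R
    s=r.get_state(); M=R.from_euler('xyz',s['eef_rot'],degrees=True).as_matrix(); p=np.array(s['tcp_pos'])
    j=M[:,1]; cur=np.degrees(np.arctan2(j[1],j[0])); t=0
    if yaw is not None:
        d=(yaw-cur+90)%180-90; t=-np.radians(d)  # tool x is down
    M2=M@R.from_rotvec([t,0,0]).as_matrix()
    print('t %.2f p %s w %.4f F %s jaw %.1f j6 %.0f tilt %.3f | rx %.3f then shift %s'%(s['time_s'],np.round(p,4),s['gripper_width'],np.round(s['contact_force'],1),cur,s['joints'][5],np.degrees(np.arccos(-M[2,0])),t,np.round(M2.T@(np.array([x,y,z])-p)*100,2)))
E
python3 - <<'E'
from h import *
for n in ('top','side'):
    W=np.load(n+'.npy'); print(n)
    for q,a in dict(big=(.015,.035,(.597,-.295),.07),s1=(.012,.03,(.62,-.415),.06),bar=(.008,.022,(.44,.0),.07),wa=(.008,.035,(.58,.279),.03),wb=(.008,.035,(.456,.162),.03),cru=(.03,.06,(.443,-.18),.05),lp=(.06,.095,(.655,.095),.085),rp=(.06,.095,(.631,-.12),.085),tt=(.05,.07,(.45,.38),.1),jar=(.045,.07,(.555,.005),.04)).items():
        try: print(q,seg(W,*a))
        except Exception as e: print(q,e)
go(.456,.162,.15,-6)
t=cv2.imread('pics/top0.png');s=cv2.imread('pics/side0.png')
a=cv2.resize(t[170:270,335:445],None,fx=3.6,fy=3.6,interpolation=2);b=cv2.resize(t[120:220,80:190],None,fx=3.6,fy=3.6,interpolation=2)
cv2.imwrite('pics/c2.png',np.hstack([a,b]))
E
```

```text
top
big c 599 -295 size 90 61 ang 13 mean [ 599. -294.   26.] n 598
s1 c 622 -415 size 61 42 ang 61 mean [ 622. -415.   18.] n 262
bar c 434 2 size 64 26 ang 11 mean [434.   2.  13.] n 173
wa c 580 280 size 27 24 ang 91 mean [580. 278.  20.] n 70
wb c 456 161 size 26 26 ang 47 mean [456. 161.  20.] n 70
cru c 442 -180 size 50 49 ang 118 mean [ 442. -181.   44.] n 101
lp c 654 72 size 124 105 ang 83 mean [655.  85.  75.] n 1138
rp c 635 -100 size 128 105 ang 83 mean [ 633. -115.   76.] n 1150
tt c 452 380 size 159 157 ang 91 mean [451. 381.  60.] n 2396
jar c 555 4 size 35 33 ang 92 mean [555.   4.  58.] n 124
side
big c 596 -294 size 91 67 ang 14 mean [ 596. -290.   25.] n 513
s1 c 617 -412 size 62 41 ang 61 mean [ 618. -412.   16.] n 168
bar c 432 5 size 61 31 ang 11 mean [433.   5.  12.] n 209
wa c 580 282 size 27 25 ang 139 mean [579. 284.  19.] n 121
wb c 456 165 size 27 26 ang 165 mean [457. 168.  19.] n 111
cru c 440 -178 size 53 51 ang 86 mean [ 440. -178.   41.] n 194
lp c 652 73 size 126 106 ang 83 mean [653.  88.  76.] n 1465
rp c 632 -102 size 132 106 ang 83 mean [ 630. -113.   76.] n 1125
tt c 450 372 size 157 140 ang 5 mean [451. 379.  60.] n 4222
jar c 553 6 size 38 33 ang 95 mean [553.   9.  57.] n 171
t 0.90 p [0.2634 0.6215 0.2266] w 0.0875 F [ 0.5 -0.7 -0.3] jaw -113.0 j6 -17 tilt 0.002 | rx 1.275 then shift [  7.66 -23.96 -43.68]
```

View pics/c2.png

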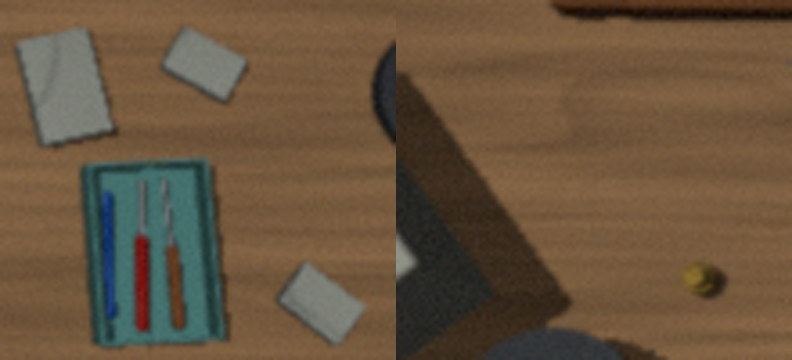

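The crop confirms it: the slab at top pixel (353,194), 90x61 mm and 25 mm high, is the largest. The other two, at (392,188) and (422,252), are about 61x42 mm. The dark thing on the left is the gripper body. I'll start with the bar.

```bash
cat > g.sh <<'E'
python3 -c "from h import *; go($1)"
E
sh g.sh .434,.003,.12,101
```

```text
t 0.90 p [0.2634 0.6215 0.2266] w 0.0875 F [ 0.5 -0.7 -0.3] jaw -113.0 j6 -17 tilt 0.002 | rx -0.593 then shift [10.66 63.97 -4.95]
```

```bash
python3 -m creep '[[-0.148,0,0,0,0,0,100],[-0.148,0,0,0,0,0,100],[-0.148,0,0,0,0,0,100],[-0.149,0,0,0,0,0,100],[0,0,0,0,4,-0.3,100],[0,0,0,0,4,-0.3,100],[0,0,0,0,4,-0.3,100],[0,0,0,0,4,-0.3,100]]' 20 
python3 -m creep '[[0,0,0,0,4,-0.3,100],[0,0,0,0,4,-0.3,100],[0,0,0,0,4,-0.3,100],[0,0,0,0,4,-0.3,100],[0,0,0,0,4,-0.3,100],[0,0,0,0,4,-0.3,100],[0,0,0,0,4,-0.3,100],[0,0,0,0,4,-0.3,100]]'
sh g.sh .434,.003,.12,101
```

```text
time_s: 1.7
tcp_pos: [0.3059, 0.4652, 0.2265]
eef_rot: [-155.7, 90.0, 35.3]
contact_force: [1.0, -0.8, -0.1]
gripper_width: 0.0875
time_s: 2.5
tcp_pos: [0.3905, 0.1557, 0.227]
eef_rot: [-145.7, 89.9, 45.3]
contact_force: [1.2, 1.1, 0.4]
gripper_width: 0.0873
t 2.50 p [0.3905 0.1557 0.227 ] w 0.0873 F [1.2 1.1 0.4] jaw -79.0 j6 52 tilt 0.070 | rx 0.001 then shift [10.69 15.83 -1.35]
```

```bash
python3 -m creep '[[0,0,0,2,4,-0.3,100],[0,0,0,2,4,-0.3,100],[0,0,0,2,4,-0.3,100],[0,0,0,2,3.8,-0.4,100],[0,0,0,0,0,0,100],[0,0,0,0,0,0,100]]'
python3 - <<'E'
from h import *
im,d,ci=cap('wrist'); cv2.imwrite('pics/w1.png',im); W=cloud(d,ci)
print(seg(W,.006,.022,(.434,.003),.06)); print(np.nanpercentile(W[...,2],[1,50,99]))
go(.434,.003,.003,101)
E
```

```text
time_s: 3.1
tcp_pos: [0.4333, 0.0036, 0.1463]
eef_rot: [25.6, 89.9, -143.5]
contact_force: [-0.0, -0.9, -0.2]
gripper_width: 0.088
c 434 4 size 64 26 ang 10 mean [436.   5.  13.] n 1645
[-3.45009205e-05  2.40360065e-03  2.64056024e-01]
t 3.15 p [0.4336 0.0045 0.1469] w 0.0875 F [-0.9  0.8  0.3] jaw -79.0 j6 74 tilt 0.021 | rx -0.001 then shift [14.39  0.15 -0.  ]
```

View pics/w1.png

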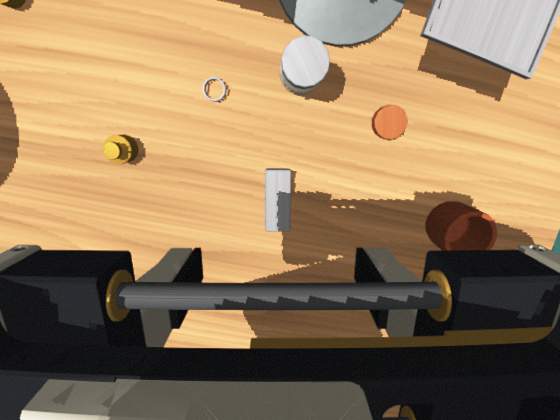

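The wrist picture shows the bar at (278,200), between the finger planes. The cloud puts it at (434,4), yaw 10°. I'll descend, grip and lift.

```bash
python3 -m creep '[[0,0,0,4,0.05,0,100],[0,0,0,4,0,0,100],[0,0,0,4,0,0,100],[0,0,0,2,0,0,100],[0,0,0,0,0,0,100],[0,0,0,0,0,0,100]]'
sh g.sh .434,.004,.003,100
```

```text
time_s: 3.75
tcp_pos: [0.4341, 0.0053, 0.0074]
eef_rot: [172.5, 90.0, 3.7]
contact_force: [0.6, 0.6, 0.2]
gripper_width: 0.0876
t 3.75 p [0.4341 0.0053 0.0074] w 0.0876 F [0.6 0.6 0.2] jaw -78.9 j6 74 tilt 0.036 | rx 0.020 then shift [0.44 0.12 0.03]
```

```bash
python3 -m creep '[[0,0,0,0.4,0.1,0,100],[0,0,0,0,0,0,0],[0,0,0,0,0,0,0],[0,0,0,0,0,0,0],[0,0,0,0,0,0,0],[0,0,0,0,0,0,0],[0,0,0,-2,0,0,0],[0,0,0,-4,0,0,0]]' 25
python3 -m creep '[[0,0,0,-4,0,0,0],[0,0,0,-4,0,0,0],[0,0,0,-2,0,0,0],[0,0,0,0,0,0,0]]'
sh g.sh .655,.089,.12,83.5
```

```text
time_s: 4.55
tcp_pos: [0.4315, 0.0022, 0.0611]
eef_rot: [12.3, 89.6, -156.8]
contact_force: [1.3, 1.0, -0.3]
gripper_width: 0.037
time_s: 4.95
tcp_pos: [0.4354, 0.0037, 0.1658]
eef_rot: [-169.8, 89.6, 21.2]
contact_force: [0.1, 0.0, -0.3]
gripper_width: 0.0053
t 4.95 p [0.4354 0.0037 0.1658] w 0.0053 F [ 0.1  0.  -0.3] jaw -79.0 j6 74 tilt 0.366 | rx 0.306 then shift [  4.73 -10.94 -20.83]
```

The fingers need about 1.2 s to close, so I lifted too early. I'll go back down.

```bash
python3 -m creep '[[0,0,0,0,0,0,60],[0,0,0,0,0,0,60],[0,0,0,0,0,0,60],[0,0,0,0,0,0,60],[0,0,0,0,0,0,60],[0,0,0,0,0,0,60]]'
python3 - <<'E'
from h import *
im,d,ci=cap('wrist'); W=cloud(d,ci); print(seg(W,.006,.022,(.434,.003),.06))
go(.434,.004,.003,101)
E
```

```text
time_s: 5.55
tcp_pos: [0.4335, 0.0031, 0.1623]
eef_rot: [16.4, 90.0, -152.6]
contact_force: [0.6, 0.7, -0.0]
gripper_width: 0.0476
c 434 4 size 64 26 ang 10 mean [435.   5.  13.] n 1502
t 5.60 p [0.4336 0.0031 0.1624] w 0.0502 F [ 0.6  0.1 -0.2] jaw -79.0 j6 74 tilt 0.026 | rx 0.000 then shift [15.94 -0.08 -0.07]
```

```bash
python3 -m creep '[[0,0,0,4,-0.05,0,60],[0,0,0,4,0,0,60],[0,0,0,4,0,0,60],[0,0,0,2.5,0,0,60],[0,0,0,1.3,0,0,60],[0,0,0,0,0,0,60]]'
sh g.sh .434,.004,.003,101
python3 -m creep '[[0,0,0,0,0,0,0],[0,0,0,0,0,0,0],[0,0,0,0,0,0,0],[0,0,0,0,0,0,0],[0,0,0,0,0,0,0],[0,0,0,0,0,0,0]]' 25
sh g.sh .434,.004,.003,101
```

```text
time_s: 6.2
tcp_pos: [0.4322, 0.003, 0.0028]
eef_rot: [14.7, 89.8, -154.3]
contact_force: [0.9, -0.5, -0.0]
gripper_width: 0.0521
t 6.20 p [0.4322 0.003  0.0028] w 0.0521 F [ 0.9 -0.5 -0. ] jaw -79.0 j6 74 tilt 0.246 | rx 0.000 then shift [-0.02 -0.07 -0.19]
time_s: 6.8
tcp_pos: [0.4341, 0.0039, 0.0053]
eef_rot: [-168.3, 89.9, 22.7]
contact_force: [-1.9, 0.7, 7.8]
gripper_width: 0.0259
t 6.80 p [0.4341 0.0039 0.0053] w 0.0259 F [-1.9  0.7  7.8] jaw -79.0 j6 74 tilt 0.084 | rx 0.000 then shift [ 0.23 -0.01  0.  ]
```

```bash
python3 -m creep '[[0,0,0,-3,0,0,0],[0,0,0,-4,0,0,0],[0,0,0,-4,0,0,0],[0,0,0,-4,0,0,0],[0.15,0,0,0,0,0,0],[0.15,0,0,0,0,0,0],[0,0,0,0,0,0,0]]'
sh g.sh .655,.089,.12,83.5
```

```text
time_s: 7.5
tcp_pos: [0.4331, 0.0035, 0.1548]
eef_rot: [-116.5, 90.0, 57.1]
contact_force: [-0.2, -0.5, -2.1]
gripper_width: 0.0255
t 7.50 p [0.4331 0.0035 0.1548] w 0.0255 F [-0.2 -0.5 -2.1] jaw -96.3 j6 57 tilt 0.039 | rx 0.003 then shift [  3.49 -11.   -21.08]
```

```bash
python3 -m creep '[[0,0,0,0,-2,-4,0],[0,0,0,0,-2,-4,0],[0,0,0,0,-2,-4,0],[0,0,0,0,-2,-4,0],[0,0,0,0,-2,-4,0],[0,0,0,0,-1,-1.1,0],[0,0,0,0,0,0,0],[0,0,0,0,0,0,0]]'
python3 - <<'E'
from h import *
im,d,ci=cap('wrist'); cv2.imwrite('pics/w2.png',im); W=cloud(d,ci)
print(seg(W,.068,.095,(.631,-.119),.075)); go(.655,.089,.083,83.5)
E
```

```text
time_s: 8.3
tcp_pos: [0.6543, 0.0901, 0.1531]
eef_rot: [23.0, 89.8, -163.0]
contact_force: [-0.2, -1.0, -3.2]
gripper_width: 0.0258
c 636 -98 size 111 107 ang 8 mean [ 639. -104.   77.] n 9678
t 8.35 p [0.6541 0.0899 0.1537] w 0.0256 F [-0.2 -0.2 -2.5] jaw -96.0 j6 59 tilt 0.114 | rx 0.008 then shift [ 7.07  0.07 -0.12]
```

View pics/w2.png

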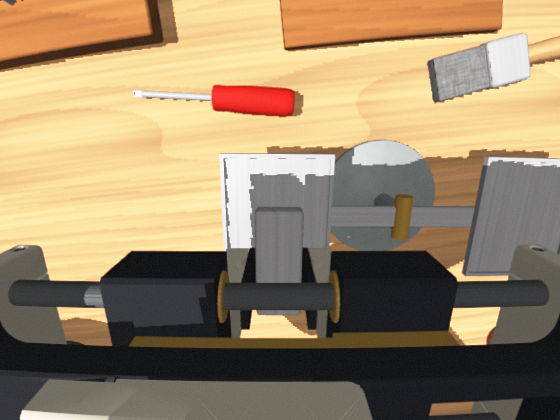

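The wrist picture shows the bar at (278,260), held over the left pan and aligned with its edges. I'll lower it and push the pan down to its stop.

```bash
python3 -m creep '[[0,0,0,3,0,-0.1,0],[0,0,0,2.5,0,0,0],[0,0,0,1,0,0,0],[0,0,0,0,0,0,0]]'
sh g.sh .655,.089,.070,83.5
python3 -m creep '[[0,0,0,0.5,0,0,0],[0,0,0,0.5,0,0,0],[0,0,0,0.3,0,0,0],[0,0,0,0,0,0,0],[0,0,0,0,0,0,0]]'
sh g.sh .655,.089,.070,83.5
```

```text
time_s: 8.75
tcp_pos: [0.6547, 0.0895, 0.0885]
eef_rot: [27.9, 89.8, -158.3]
contact_force: [0.0, -0.3, -1.4]
gripper_width: 0.0258
t 8.75 p [0.6547 0.0895 0.0885] w 0.0258 F [ 0.  -0.3 -1.4] jaw -96.1 j6 59 tilt 0.160 | rx 0.006 then shift [ 1.85  0.04 -0.04]
time_s: 9.25
tcp_pos: [0.6562, 0.0902, 0.0768]
eef_rot: [-149.0, 90.0, 24.9]
contact_force: [0.5, 1.0, -0.6]
gripper_width: 0.0256
t 9.25 p [0.6562 0.0902 0.0768] w 0.0256 F [ 0.5  1.  -0.6] jaw -96.2 j6 59 tilt 0.016 | rx 0.006 then shift [0.68 0.14 0.11]
```

```bash
python3 -m creep '[[0,0,0,0.4,0,0,0],[0,0,0,0.3,0,0,0],[0,0,0,0,0,0,0],[0,0,0,0,0,0,39],[0,0,0,0,0,0,39],[0,0,0,0,0,0,39],[0,0,0,0,0,0,39]]'
sh g.sh .655,.089,.070,83.5
python3 -m creep '[[0,0,0,-1,0,0,39],[0,0,0,-3,0,0,39],[0,0,0,-4,0,0,60],[0,0,0,-3,0,0,80],[0,0,0,0,0,0,80],[0,0,0,0,0,0,80]]'
python3 - <<'E'
from h import *
im,d,ci=cap('wrist'); cv2.imwrite('pics/w3.png',im); W=cloud(d,ci)
im,d,ci=cap('side'); W=cloud(d,ci); dets('side',['bar'],W)
go(.456,.163,.15,83.5)
E
```

```text
time_s: 9.95
tcp_pos: [0.6561, 0.0901, 0.0694]
eef_rot: [36.2, 90.0, -149.9]
contact_force: [-0.7, 0.6, 0.1]
gripper_width: 0.0339
t 9.95 p [0.6561 0.0901 0.0694] w 0.0339 F [-0.7  0.6  0.1] jaw -96.2 j6 59 tilt 0.015 | rx 0.006 then shift [-0.06  0.12  0.1 ]
time_s: 10.55
tcp_pos: [0.6565, 0.0904, 0.1812]
eef_rot: [-146.8, 89.8, 27.1]
contact_force: [-0.7, 0.4, -1.8]
gripper_width: 0.0605
bar 0.87 [219, 254, 249, 270] ztop 79.9 c 654 90 size 64 28 ang 173 med [654.  92.  76.]
t 10.70 p [0.6555 0.0899 0.1787] w 0.0686 F [-0.9  0.1  0.5] jaw -96.2 j6 59 tilt 0.098 | rx 0.005 then shift [ 2.89 -5.   20.64]
```

View pics/w3.png

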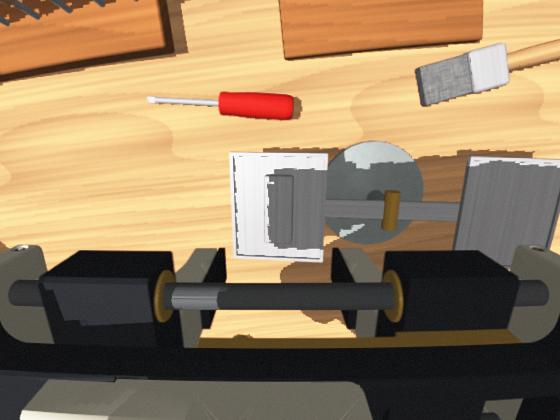

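The bar, at (280,205) in the picture, lies centred in the left pan: measured (654,90), yaw -7°. Next is the near weight at (456,162).

```bash
python3 -m creep '[[0,0,0,0.5,-1,4,65],[0,0,0,0.5,-1,4,65],[0,0,0,0.5,-1,4,65],[0,0,0,0.5,-1,4,65],[0,0,0,0.5,-1,4,65],[0,0,0,0.4,0,0.6,65],[0,0,0,0,0,0,65],[0,0,0,0,0,0,65]]'
python3 - <<'E'
from h import *
im,d,ci=cap('wrist'); W=cloud(d,ci); 
print(seg(W,.008,.035,(.456,.163),.03)); print(seg(W,.022,.035,(.456,.163),.03));dets('wrist',['weight_a'],W)
go(.456,.162,.005,83.5)
E
```

```text
time_s: 11.5
tcp_pos: [0.4573, 0.1621, 0.1505]
eef_rot: [105.6, 90.0, -80.6]
contact_force: [-0.4, 0.8, -0.7]
gripper_width: 0.0572
c 457 164 size 27 26 ang 172 mean [459. 164.  21.] n 618
c 457 164 size 16 15 ang 80 mean [457. 164.  28.] n 213
weight_a 0.95 [119, 68, 154, 104] ztop 29.2 c 582 282 size 16 15 ang 76 med [580. 277.  18.]
weight_a 0.83 [261, 189, 288, 218] ztop 29.1 c 457 164 size 16 15 ang 80 med [460. 164.  19.]
t 11.60 p [0.4577 0.1619 0.1504] w 0.0574 F [ 0.6 -0.2 -0.7] jaw -96.2 j6 41 tilt 0.023 | rx 0.005 then shift [14.54  0.    0.17]
```

```bash
python3 -m creep '[[0,0,0,4,-0.15,0,65],[0,0,0,4,0,0,65],[0,0,0,4,0,0,65],[0,0,0,2.5,0,0,65],[0,0,0,0,0,0,65],[0,0,0,0,0,0,0],[0,0,0,0,0,0,0],[0,0,0,0,0,0,0]]' 20
python3 -m creep '[[0,0,0,0,0,0,0],[0,0,0,0,0,0,0],[0,0,0,0,0,0,0],[0,0,0,0,0,0,0]]'
sh g.sh .457,.1635,.005,83.5
```

```text
time_s: 12.4
tcp_pos: [0.4576, 0.1639, 0.0065]
eef_rot: [-132.8, 89.9, 41.0]
contact_force: [0.1, -0.7, 0.0]
gripper_width: 0.0389
time_s: 12.8
tcp_pos: [0.4573, 0.1638, 0.0063]
eef_rot: [-141.9, 89.9, 32.0]
contact_force: [-0.8, -1.1, 6.4]
gripper_width: 0.0263
t 12.80 p [0.4573 0.1638 0.0063] w 0.0263 F [-0.8 -1.1  6.4] jaw -96.2 j6 41 tilt 0.071 | rx 0.006 then shift [0.13 0.04 0.02]
```

```bash
python3 -m creep '[[0,0,0,-3,0,0,0],[0,0,0,-4,0,0,0],[0,0,0,-4,0,0,0],[0,0,0,-4,0,0,0],[0,0,0,0,0,0,0]]'
sh g.sh .650,-.121,.15,83.5
```

```text
time_s: 13.3
tcp_pos: [0.4595, 0.1654, 0.1611]
eef_rot: [-138.8, 89.4, 35.1]
contact_force: [-0.2, 1.1, -0.7]
gripper_width: 0.0265
t 13.30 p [0.4595 0.1654 0.1611] w 0.0265 F [-0.2  1.1 -0.7] jaw -96.1 j6 41 tilt 0.559 | rx 0.007 then shift [  1.1   26.3  -22.16]
```

```bash
python3 -m creep '[[0,0,0,0,3.7,-3.1,0],[0,0,0,0,3.7,-3.1,0],[0,0,0,0,3.7,-3.1,0],[0,0,0,0,3.7,-3.1,0],[0,0,0,0,3.7,-3.1,0],[0,0,0,0,3.7,-3.1,0],[0,0,0,0,3.7,-3.1,0],[0,0,0,0,0,0,0]]'
python3 -m creep '[[0,0,0,0,0,0,0],[0,0,0,0,0,0,0]]'
python3 - <<'E'
from h import *
im,d,ci=cap('wrist'); cv2.imwrite('pics/w4.png',im); W=cloud(d,ci)
go(.650,-.121,.092,83.5)
E
```

```text
time_s: 14.1
tcp_pos: [0.6464, -0.1219, 0.1536]
eef_rot: [38.0, 89.9, -148.4]
contact_force: [-0.7, 0.3, -1.8]
gripper_width: 0.0264
time_s: 14.3
tcp_pos: [0.644, -0.1169, 0.1549]
eef_rot: [-4.9, 89.9, 168.9]
contact_force: [0.2, -0.7, -0.6]
gripper_width: 0.0263
t 14.35 p [ 0.6441 -0.1165  0.1553] w 0.0266 F [ 0.5  0.3 -0.4] jaw -96.1 j6 77 tilt 0.039 | rx 0.006 then shift [ 6.33  0.38 -0.64]
```

View pics/w4.png

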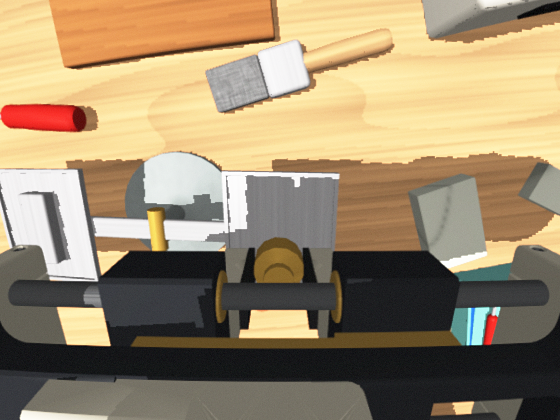

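The weight hangs upright at (278,262) over the right pan. I'll lower it.

```bash
python3 -m creep '[[0,0,0,2,0.4,-0.6,0],[0,0,0,2,0,0,0],[0,0,0,1.5,0,0,0],[0,0,0,0.6,0,0,0],[0,0,0,0.5,0,0,0],[0,0,0,0,0,0,0],[0,0,0,0,0,0,0]]'
sh g.sh .650,-.121,.089,83.5
```

```text
time_s: 15.05
tcp_pos: [0.6508, -0.1218, 0.0904]
eef_rot: [-175.2, 89.9, -1.4]
contact_force: [-0.6, 0.4, 0.2]
gripper_width: 0.0265
t 15.05 p [ 0.6508 -0.1218  0.0904] w 0.0265 F [-0.6  0.4  0.2] jaw -96.2 j6 78 tilt 0.069 | rx 0.006 then shift [ 0.14 -0.07  0.08]
```

```bash
python3 -m creep '[[0,0,0,0.1,-0.05,0.08,0],[0,0,0,0,0,0,40],[0,0,0,0,0,0,40],[0,0,0,0,0,0,40],[0,0,0,0,0,0,40],[0,0,0,-1,0,0,40],[0,0,0,-3,0,0,40],[0,0,0,-4,0,0,60]]'
python3 -m creep '[[0,0,0,-1,0,0,80],[0,0,0,0,0,0,80],[0,0,0,0,0,0,80]]'
python3 - <<'E'
from h import *
im,d,ci=cap('wrist'); W=cloud(d,ci); dets('wrist',['weight_a','bar'],W)
im,d,ci=cap('side'); W=cloud(d,ci); dets('side',['weight_a','bar','pan_left'],W)
go(.581,.281,.17,83.5)
E
```

```text
time_s: 15.85
tcp_pos: [0.6483, -0.1214, 0.1681]
eef_rot: [8.8, 89.8, -177.4]
contact_force: [1.3, 0.3, -0.1]
gripper_width: 0.0387
time_s: 16.15
tcp_pos: [0.6492, -0.1213, 0.1786]
eef_rot: [-105.5, 90.0, 68.3]
contact_force: [0.3, 0.3, -0.6]
gripper_width: 0.0613
weight_a 0.92 [261, 202, 293, 237] ztop 114.8 c 650 -119 size 16 15 ang 129 med [ 654. -121.  105.]
bar 0.75 [36, 191, 78, 257] ztop 79.4 c 657 90 size 63 28 ang 174 med [660.  86.  78.]
bar 0.75 [220, 255, 249, 268] ztop 80.0 c 654 92 size 64 28 ang 175 med [653.  93.  77.]
pan_left 0.78 [209, 178, 278, 286] ztop 90.6 c 630 -118 size 105 92 ang 174 med [639.  31.  71.]
t 16.50 p [ 0.6493 -0.1214  0.1778] w 0.0701 F [-0.  -0.1  0.8] jaw -96.2 j6 78 tilt 0.070 | rx 0.006 then shift [  0.78 -39.21  11.34]
```

```bash
python3 -m creep '[[0,0,0,0,-4,1.1,65],[0,0,0,0,-4,1.1,65],[0,0,0,0,-4,1.1,65],[0,0,0,0,-4,1.1,65],[0,0,0,0,-4,1.1,65],[0,0,0,0,-4,1.1,65],[0,0,0,0,-4,1.1,65],[0,0,0,0,-4,1.1,65]]'
python3 -m creep '[[0,0,0,0.5,-4,1.2,65],[0,0,0,0.5,-3.2,1.2,65],[0,0,0,0,0,0,65],[0,0,0,0,0,0,65]]'
python3 - <<'E'
from h import *
im,d,ci=cap('wrist'); W=cloud(d,ci); dets('wrist',['weight_a'],W)
print(seg(W,.022,.035,(.581,.281),.03))
go(.581,.281,.005,83.5)
E
```

```text
time_s: 17.3
tcp_pos: [0.5959, 0.2079, 0.1784]
eef_rot: [59.0, 90.0, -127.2]
contact_force: [0.9, 0.9, -0.2]
gripper_width: 0.0572
time_s: 17.7
tcp_pos: [0.5798, 0.2811, 0.168]
eef_rot: [50.2, 89.9, -135.8]
contact_force: [-0.3, -0.8, -0.1]
gripper_width: 0.0568
weight_a 0.61 [263, 177, 293, 211] ztop 29.1 c 582 282 size 16 15 ang 151 med [585. 281.  18.]
c 582 282 size 16 15 ang 151 mean [583. 282.  28.] n 194
t 17.80 p [0.5804 0.2799 0.1685] w 0.0568 F [-0.5 -0.2 -0. ] jaw -96.2 j6 41 tilt 0.022 | rx 0.005 then shift [16.35 -0.12 -0.05]
```

```bash
python3 -m creep '[[0,0,0,4,-0.2,-0.1,65],[0,0,0,4,0,0,65],[0,0,0,4,0,0,65],[0,0,0,3.2,0,0,65],[0,0,0,1,0,0,65],[0,0,0,0,0,0,65],[0,0,0,0,0,0,0],[0,0,0,0,0,0,0]]' 20
python3 -m creep '[[0,0,0,0,0,0,0],[0,0,0,0,0,0,0],[0,0,0,0,0,0,0],[0,0,0,0,0,0,0],[0,0,0,0,0,0,0]]'
sh g.sh .582,.282,.005,83.5
python3 -m creep '[[0,0,0,-3,0,0,0],[0,0,0,-4,0,0,0],[0,0,0,-4,0,0,0],[0,0,0,-4,0,0,0],[0,0,0,0,0,0,0]]'
sh g.sh .612,-.117,.155,83.5
```

```text
time_s: 18.6
tcp_pos: [0.5829, 0.283, 0.0088]
eef_rot: [-135.7, 89.8, 38.1]
contact_force: [-0.9, 0.3, 0.5]
gripper_width: 0.0462
time_s: 19.1
tcp_pos: [0.5819, 0.2826, 0.0076]
eef_rot: [-145.5, 89.9, 28.3]
contact_force: [-1.6, -0.6, 7.2]
gripper_width: 0.0264
t 19.10 p [0.5819 0.2826 0.0076] w 0.0264 F [-1.6 -0.6  7.2] jaw -96.2 j6 41 tilt 0.065 | rx 0.006 then shift [ 0.26  0.06 -0.01]
time_s: 19.6
tcp_pos: [0.5844, 0.2842, 0.1633]
eef_rot: [-139.8, 89.4, 34.1]
contact_force: [0.3, 0.6, -0.6]
gripper_width: 0.0264
t 19.60 p [0.5844 0.2842 0.1633] w 0.0264 F [ 0.3  0.6 -0.6] jaw -96.1 j6 41 tilt 0.594 | rx 0.007 then shift [ 0.62 39.56 -7.28]
```

```bash
python3 -m creep '[[0,0,0,0,4,-0.7,0],[0,0,0,0,4,-0.7,0],[0,0,0,0,4,-0.7,0],[0,0,0,0,4,-0.7,0],[0,0,0,0,4,-0.7,0],[0,0,0,0,4,-0.7,0],[0,0,0,0,4,-0.7,0],[0,0,0,0,4,-0.7,0]]'
python3 -m creep '[[0,0,0,0,4,-0.7,0],[0,0,0,0,3.5,-0.8,0],[0,0,0,0,0,0,0],[0,0,0,0,0,0,0]]'
sh g.sh .612,-.117,.09,83.5
```

```text
time_s: 20.4
tcp_pos: [0.6024, -0.0434, 0.1561]
eef_rot: [-11.6, 90.0, 162.3]
contact_force: [0.9, -0.1, -0.7]
gripper_width: 0.0265
time_s: 20.8
tcp_pos: [0.6091, -0.1189, 0.1558]
eef_rot: [-5.4, 89.9, 168.3]
contact_force: [-0.3, 0.4, -1.9]
gripper_width: 0.0266
t 20.80 p [ 0.6091 -0.1189  0.1558] w 0.0266 F [-0.3  0.4 -1.9] jaw -96.3 j6 77 tilt 0.063 | rx 0.003 then shift [ 6.58 -0.22 -0.27]
```

```bash
python3 -m creep '[[0,0,0,2,-0.2,-0.27,0],[0,0,0,2,0,0,0],[0,0,0,1.5,0,0,0],[0,0,0,0.5,0,0,0],[0,0,0,0.5,0,0,0],[0,0,0,0.4,0,0,0],[0,0,0,0,0,0,0],[0,0,0,0,0,0,0]]'
sh g.sh .612,-.117,.084,83.5
```

```text
time_s: 21.6
tcp_pos: [0.613, -0.1162, 0.0882]
eef_rot: [-171.7, 89.9, 2.1]
contact_force: [-0.8, -0.0, -0.8]
gripper_width: 0.0266
t 21.60 p [ 0.613  -0.1162  0.0882] w 0.0266 F [-0.8 -0.  -0.8] jaw -96.2 j6 77 tilt 0.057 | rx 0.006 then shift [0.42 0.09 0.09]
```

```bash
python3 -m creep '[[0,0,0,0.3,0,0,0],[0,0,0,0.2,0,0,0],[0,0,0,0,0,0,0],[0,0,0,0,0,0,40],[0,0,0,0,0,0,40],[0,0,0,0,0,0,40],[0,0,0,0,0,0,40],[0,0,0,0,0,0,40]]'
python3 -m creep '[[0,0,0,-1,0,0,40],[0,0,0,-3,0,0,40],[0,0,0,-4,0,0,60],[0,0,0,-2,0,0,80],[0,0,0,0,0,0,80],[0,0,0,0,0,0,80],[0,0,0,0,0,0,80]]'
python3 - <<'E'
from h import *
im,d,ci=cap('wrist'); W=cloud(d,ci); cv2.imwrite('pics/w5.png',im); dets('wrist',['weight_a','bar'],W); print(seg(W,.016,.035,(.598,-.294),.08))
im,d,ci=cap('side'); W=cloud(d,ci); dets('side',['weight_a','bar','pan_left','jar'],W)
im,d,ci=cap('top'); W=cloud(d,ci); dets('top',['weight_a','bar'],W)
go(.598,-.294,.17,103)
E
```

```text
time_s: 22.4
tcp_pos: [0.6126, -0.1164, 0.0826]
eef_rot: [-172.7, 90.0, 1.1]
contact_force: [0.7, 0.1, 0.5]
gripper_width: 0.0351
time_s: 23.1
tcp_pos: [0.6119, -0.1163, 0.1819]
eef_rot: [0.0, 89.9, 173.9]
contact_force: [0.4, 0.8, 0.5]
gripper_width: 0.0676
weight_a 0.94 [265, 150, 294, 187] ztop 103.7 c 650 -122 size 16 15 ang 174 med [ 651. -122.   93.]
weight_a 0.62 [261, 190, 298, 231] ztop 103.5 c 613 -117 size 15 15 ang 174 med [ 617. -117.   93.]
bar 0.92 [18, 152, 68, 224] ztop 89.9 c 657 89 size 64 28 ang 173 med [658.  85.  89.]
c 600 -293 size 91 61 ang 14 mean [ 603. -291.   26.] n 4700
weight_a 0.43 [260, 186, 266, 201] ztop 103.4 c 609 -118 size 14 14 ang 121 med [ 610. -113.   90.]
bar 0.79 [221, 253, 250, 265] ztop 91.0 c 654 90 size 64 29 ang 172 med [655.  92.  87.]
pan_left 0.74 [210, 180, 281, 282] ztop 79.9 c 642 -14 size 301 105 ang 84 med [642.  46.  76.]
jar 0.54 [274, 235, 287, 259] ztop 60.6 c 553 7 size 35 33 ang 95 med [553.  16.  46.]
weight_a 0.54 [291, 184, 305, 188] ztop 103.1 c 598 -113 size 32 14 ang 159 med [ 606. -117.   92.]
t 23.65 p [ 0.6125 -0.1164  0.1825] w 0.0700 F [ 0.4  0.1 -0.3] jaw -96.2 j6 77 tilt 0.008 | rx -0.335 then shift [ 1.25 16.98  5.41]
```

View pics/w5.png

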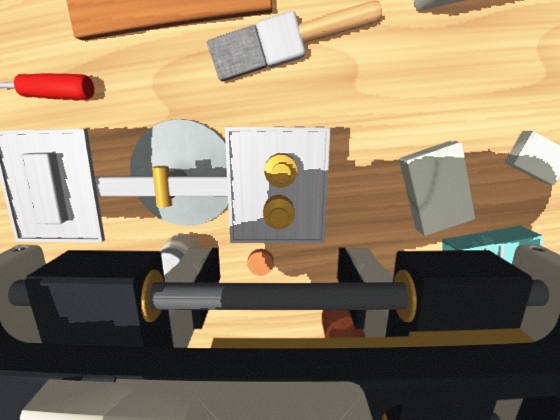

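The beam is level, with both weights at (281,170) and (279,212) in the right pan. Next is the block.

```bash
python3 -m creep '[[-0.12,0,0,0,0,0,100],[-0.12,0,0,0,0,0,100],[-0.1,0,0,0,0,0,100],[0,0,0,0,4,1.3,100],[0,0,0,0,4,1.3,100],[0,0,0,0,4,1.3,100],[0,0,0,1,4,1.3,100],[0,0,0,0,1,0.2,100]]'
python3 -m creep '[[0,0,0,0,0,0,100],[0,0,0,0,0,0,100],[0,0,0,0,0,0,100]]'
python3 - <<'E'
from h import *
im,d,ci=cap('wrist'); W=cloud(d,ci); cv2.imwrite('pics/w6.png',im); print(seg(W,.016,.035,(.598,-.294),.08))
go(.599,-.293,.005,103.5)
E
```

```text
time_s: 24.45
tcp_pos: [0.5976, -0.2975, 0.171]
eef_rot: [-22.3, 89.9, 170.8]
contact_force: [-0.7, -0.0, -0.7]
gripper_width: 0.0879
time_s: 24.75
tcp_pos: [0.5995, -0.2932, 0.1729]
eef_rot: [167.6, 90.0, 1.0]
contact_force: [0.6, 0.6, -0.3]
gripper_width: 0.0878
c 601 -293 size 89 60 ang 13 mean [ 603. -293.   26.] n 4861
t 24.80 p [ 0.5996 -0.2931  0.173 ] w 0.0874 F [-0.2  0.7  0.6] jaw -76.6 j6 113 tilt 0.037 | rx -0.002 then shift [16.8  -0.03  0.06]
```

View pics/w6.png

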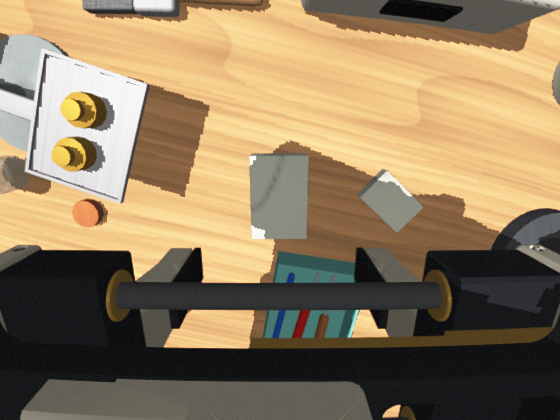

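The block, at (279,197), is square to the jaws and the finger paths are clear: the small block is at (390,200) and the tray at y≥252.

```bash
python3 -m creep '[[0,0,0,4,0,0,100],[0,0,0,4,0,0,100],[0,0,0,4,0,0,100],[0,0,0,3,0,0,100],[0,0,0,1.7,0,0,100],[0,0,0,0,0,0,100],[0,0,0,0,0,0,0],[0,0,0,0,0,0,0]]' 35
python3 -m creep '[[0,0,0,0,0,0,0],[0,0,0,0,0,0,0],[0,0,0,0,0,0,0],[0,0,0,0,0,0,0]]'
sh g.sh .599,-.293,.005,103.5
python3 -m creep '[[0,0,0,-3,0,0,0],[0,0,0,-4,0,0,0],[0,0,0,-4,0,0,0],[0,0,0,-4,0,0,0],[0,0,0,-3,0,0,0],[0,0,0,0,0,0,0]]'
sh g.sh .451,.381,.18,103.5
```

```text
time_s: 25.6
tcp_pos: [0.6005, -0.2941, 0.0074]
eef_rot: [150.9, 89.8, -15.8]
contact_force: [0.0, 0.5, -0.3]
gripper_width: 0.0765
time_s: 26.0
tcp_pos: [0.5997, -0.2943, 0.0068]
eef_rot: [154.5, 89.9, -12.2]
contact_force: [-1.5, 2.3, 6.6]
gripper_width: 0.0601
t 26.00 p [ 0.5997 -0.2943  0.0068] w 0.0601 F [-1.5  2.3  6.6] jaw -76.7 j6 113 tilt 0.090 | rx -0.003 then shift [ 0.17 -0.14  0.04]
time_s: 26.6
tcp_pos: [0.6013, -0.2952, 0.1911]
eef_rot: [149.0, 89.5, -17.6]
contact_force: [0.3, 0.0, -1.9]
gripper_width: 0.0596
t 26.60 p [ 0.6013 -0.2952  0.1911] w 0.0596 F [ 0.3  0.  -1.9] jaw -76.7 j6 113 tilt 0.477 | rx -0.003 then shift [  0.82 -69.26  -1.16]
```

```bash
python3 -m creep '[[0,0,0,0,-4,0,0],[0,0,0,0,-4,0,0],[0,0,0,0,-4,0,0],[0,0,0,0,-4,0,0],[0,0,0,0,-4,0,0],[0,0,0,0,-4,0,0],[0,0,0,0,-4,0,0],[0,0,0,0,-4,0,0]]'
python3 -m creep '[[0,0,0,0,-4,0,0],[0,0,0,0,-4,0,0],[0,0,0,0,-4,0,0],[0,0,0,0,-4,0,0],[0,0,0,0,-4,0,0],[0,0,0,0,-4,0,0],[0,0,0,0,-4,0,0],[0,0,0,0,-4,0,0]]'
python3 -m creep '[[0,0,0,0,-4,-1,0],[0,0,0,0,-1.2,0,0],[0,0,0,0,0,0,0],[0,0,0,0,0,0,0]]'
python3 - <<'E'
from h import *
im,d,ci=cap('wrist'); W=cloud(d,ci); 
m=(W[...,2]>.052)&(W[...,2]<.07)&(np.hypot(W[...,0]-.451,W[...,1]-.381)<.1); p=W[m]
c,rad=cv2.minEnclosingCircle((p[:,:2]*1000).astype(np.float32)); print(c,rad,len(p))
go(.451,.381,.072,103.5)
E
```

```text
time_s: 27.4
tcp_pos: [0.5242, 0.0185, 0.1847]
eef_rot: [-11.7, 89.9, -178.4]
contact_force: [0.0, 0.2, -2.7]
gripper_width: 0.0599
time_s: 28.2
tcp_pos: [0.4506, 0.3296, 0.1846]
eef_rot: [22.7, 89.9, -144.0]
contact_force: [0.8, 0.4, -1.8]
gripper_width: 0.0594
time_s: 28.6
tcp_pos: [0.4491, 0.3806, 0.1845]
eef_rot: [36.1, 89.9, -130.6]
contact_force: [-1.0, -0.6, -1.6]
gripper_width: 0.0597
(452.7040710449219, 383.1217041015625) 80.15673828125 10412
t 28.65 p [0.4493 0.3803 0.1849] w 0.0598 F [ 0.2 -0.4 -2.3] jaw -76.7 j6 44 tilt 0.091 | rx -0.004 then shift [11.29 -0.04 -0.2 ]
```

```bash
python3 -m creep '[[0,0,0,4,-0.1,-0.25,0],[0,0,0,4,0,0,0],[0,0,0,2.5,0,0,0],[0,0,0,0.8,0,0,0],[0,0,0,0,0,0,0],[0,0,0,0,0,0,0]]'
sh g.sh .452,.382,.067,103.5
```

```text
time_s: 29.25
tcp_pos: [0.4527, 0.3834, 0.0741]
eef_rot: [-146.9, 89.9, 46.4]
contact_force: [0.5, 0.3, -3.1]
gripper_width: 0.0597
t 29.25 p [0.4527 0.3834 0.0741] w 0.0597 F [ 0.5  0.3 -3.1] jaw -76.7 j6 44 tilt 0.120 | rx -0.004 then shift [0.71 0.12 0.1 ]
```

```bash
python3 -m creep '[[0,0,0,0.4,0.1,0.1,0],[0,0,0,0.25,0,0,0],[0,0,0,0.1,0,0,0],[0,0,0,0,0,0,0]]'
sh g.sh .452,.382,.067,103.5
python3 -m creep '[[0,0,0,0,0,0,100],[0,0,0,0,0,0,100],[0,0,0,0,0,0,100],[0,0,0,0,0,0,100],[0,0,0,-2,0,0,100],[0,0,0,-4,0,0,100],[0,0,0,-4,0,0,100],[0,0,0,-3,0,0,100]]'
python3 -m creep '[[0,0,0,0,0,0,100],[0,0,0,0,0,0,100]]'
python3 - <<'E'
from h import *
im,d,ci=cap('wrist'); W=cloud(d,ci); print(seg(W,.076,.1,(.452,.382),.08))
im,d,ci=cap('top'); W=cloud(d,ci); print(seg(W,.03,.06,(.443,-.18),.05)); dets('top',['crucible','jar'],W)
go(.442,-.18,.17,103.5)
E
```

```text
time_s: 29.65
tcp_pos: [0.4513, 0.3822, 0.0667]
eef_rot: [-152.4, 89.9, 41.0]
contact_force: [-3.6, -1.6, 7.5]
gripper_width: 0.0597
t 29.65 p [0.4513 0.3822 0.0667] w 0.0597 F [-3.6 -1.6  7.5] jaw -76.7 j6 44 tilt 0.086 | rx -0.003 then shift [-0.03  0.04 -0.06]
time_s: 30.45
tcp_pos: [0.4515, 0.3822, 0.1976]
eef_rot: [-150.6, 89.9, 42.7]
contact_force: [0.1, -0.1, -0.0]
gripper_width: 0.0873
time_s: 30.65
tcp_pos: [0.4511, 0.3821, 0.1956]
eef_rot: [-123.7, 89.9, 69.6]
contact_force: [-0.1, -0.5, -0.3]
gripper_width: 0.0877
c 452 382 size 89 60 ang 14 mean [455. 383.  86.] n 6147
c 442 -181 size 50 50 ang 92 mean [ 442. -181.   44.] n 104
crucible 0.7 [306, 235, 325, 255] ztop 47.7 c 442 -181 size 50 49 ang 135 med [ 442. -183.    9.]
jar 0.55 [246, 195, 260, 212] ztop 62.0 c 554 5 size 32 30 ang 92 med [552.   4.  58.]
t 30.85 p [0.4507 0.3813 0.1937] w 0.0879 F [ 0.4 -0.3  0.3] jaw -76.7 j6 44 tilt 0.135 | rx -0.004 then shift [ 2.48 54.37 13.94]
```

The block is in place at (452,382). Next is the crucible.

```bash
python3 -m creep '[[0,0,0,0,4,1,100],[0,0,0,0,4,1,100],[0,0,0,0,4,1,100],[0,0,0,0,4,1,100],[0,0,0,0,4,1,100],[0,0,0,0,4,1,100],[0,0,0,0,4,1,100],[0,0,0,0,4,1,100]]'
python3 -m creep '[[0,0,0,0,4,1,100],[0,0,0,0,4,1,100],[0,0,0,0,4,1,100],[0,0,0,1,4,1,100],[0,0,0,1,4,1,100],[0,0,0,0,2.4,0.9,100],[0,0,0,0,0,0,100],[0,0,0,0,0,0,100]]'
python3 - <<'E'
from h import *
im,d,ci=cap('wrist'); W=cloud(d,ci); cv2.imwrite('pics/w7.png',im); print(seg(W,.03,.06,(.442,-.18),.06))
go(.442,-.181,.022,103.5)
E
```

```text
time_s: 31.65
tcp_pos: [0.4462, 0.0503, 0.1944]
eef_rot: [20.6, 89.9, -146.1]
contact_force: [0.7, -0.0, 0.5]
gripper_width: 0.0878
time_s: 32.45
tcp_pos: [0.4404, -0.18, 0.1743]
eef_rot: [-14.8, 89.9, 178.4]
contact_force: [-0.6, 0.5, 0.8]
gripper_width: 0.0869
c 443 -179 size 51 51 ang 143 mean [ 443. -179.   44.] n 1036
t 32.50 p [ 0.4407 -0.1794  0.1745] w 0.0876 F [-0.2  0.2 -0.7] jaw -76.7 j6 102 tilt 0.061 | rx -0.004 then shift [15.25  0.19 -0.1 ]
```

View pics/w7.png

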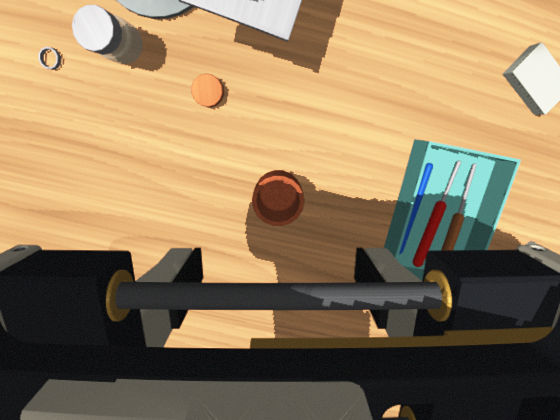

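The crucible is at (278,197), centred between the finger planes; the tray edge at x≈395 is clear of the fingers. The orange disc at (207,90) is not needed.

```bash
python3 -m creep '[[0,0,0,4,0.1,-0.2,100],[0,0,0,4,0,0,100],[0,0,0,4,0,0,100],[0,0,0,3,0,0,100],[0,0,0,1.2,0,0,100],[0,0,0,0,0,0,100],[0,0,0,0,0,0,0],[0,0,0,0,0,0,0]]' 15
python3 -m creep '[[0,0,0,0,0,0,0],[0,0,0,0,0,0,0],[0,0,0,0,0,0,0],[0,0,0,0,0,0,0],[0,0,0,0,0,0,0],[0,0,0,0,0,0,0]]'
sh g.sh .443,-.18,.012,103.5
python3 -m creep '[[0,0,0,-3,0,0,0],[0,0,0,-4,0,0,0],[0,0,0,-4,0,0,0],[0,0,0,-4,0,0,0],[0,0,0,-3,0,0,0],[0,0,0,0,0,0,0]]'
sh g.sh .452,.382,.19,103.5
```

```text
time_s: 33.3
tcp_pos: [0.4442, -0.1796, 0.0141]
eef_rot: [164.5, 89.9, -2.2]
contact_force: [-0.8, 0.2, 0.5]
gripper_width: 0.0769
time_s: 33.9
tcp_pos: [0.4434, -0.18, 0.0135]
eef_rot: [164.0, 90.0, -2.7]
contact_force: [-1.2, 1.9, 6.5]
gripper_width: 0.0517
t 33.90 p [ 0.4434 -0.18    0.0135] w 0.0517 F [-1.2  1.9  6.5] jaw -76.7 j6 102 tilt 0.036 | rx -0.003 then shift [ 0.15 -0.01  0.04]
time_s: 34.5
tcp_pos: [0.4454, -0.1804, 0.1974]
eef_rot: [160.5, 89.6, -6.2]
contact_force: [0.5, 0.8, -1.8]
gripper_width: 0.0513
t 34.50 p [ 0.4454 -0.1804  0.1974] w 0.0513 F [ 0.5  0.8 -1.8] jaw -76.7 j6 102 tilt 0.445 | rx -0.003 then shift [  0.7  -54.54 -13.76]
```

```bash
python3 -m creep '[[0,0,0,0,-4,-1,0],[0,0,0,0,-4,-1,0],[0,0,0,0,-4,-1,0],[0,0,0,0,-4,-1,0],[0,0,0,0,-4,-1,0],[0,0,0,0,-4,-1,0],[0,0,0,0,-4,-1,0],[0,0,0,0,-4,-1,0]]'
python3 -m creep '[[0,0,0,0,-4,-1,0],[0,0,0,0,-4,-1,0],[0,0,0,0,-4,-1,0],[0,0,0,0,-4,-1,0],[0,0,0,0,-4,-1,0],[0,0,0,0,-2.5,-0.7,0],[0,0,0,0,0,0,0],[0,0,0,0,0,0,0]]'
sh g.sh .452,.382,.1,103.5
```

```text
time_s: 35.3
tcp_pos: [0.4465, 0.1511, 0.1922]
eef_rot: [12.5, 89.9, -154.2]
contact_force: [1.6, -1.0, -0.6]
gripper_width: 0.0518
time_s: 36.1
tcp_pos: [0.4504, 0.3815, 0.1914]
eef_rot: [37.1, 89.8, -129.6]
contact_force: [0.1, 0.3, -1.9]
gripper_width: 0.0513
t 36.10 p [0.4504 0.3815 0.1914] w 0.0513 F [ 0.1  0.3 -1.9] jaw -76.7 j6 44 tilt 0.162 | rx -0.003 then shift [ 9.14 -0.02 -0.19]
```

```bash
python3 -m creep '[[0,0,0,4,0,-0.1,0],[0,0,0,3,0,0,0],[0,0,0,1.5,0,0,0],[0,0,0,0,0,0,0],[0,0,0,0,0,0,0]]'
sh g.sh .452,.382,.0985,103.5
```

```text
time_s: 36.6
tcp_pos: [0.4523, 0.3813, 0.1085]
eef_rot: [87.0, 90.0, -79.7]
contact_force: [0.5, 1.8, -0.9]
gripper_width: 0.0514
t 36.60 p [0.4523 0.3813 0.1085] w 0.0514 F [ 0.5  1.8 -0.9] jaw -76.7 j6 44 tilt 0.024 | rx -0.004 then shift [ 1.   -0.08  0.02]
```

```bash
python3 -m creep '[[0,0,0,0.5,-0.05,0,0],[0,0,0,0.3,0,0,0],[0,0,0,0.2,0,0,0],[0,0,0,0,0,0,0]]'
sh g.sh .452,.382,.0985,103.5
python3 -m creep '[[0,0,0,0,0,0,100],[0,0,0,0,0,0,100],[0,0,0,0,0,0,100],[0,0,0,0,0,0,100],[0,0,0,0,0,0,100],[0,0,0,-2,0,0,100],[0,0,0,-4,0,0,100],[0,0,0,-4,0,0,100]]'
python3 -m creep '[[0,0,0,-3,0,0,100],[0,0,0,-1,0,0,100],[0,0,0,0,0,0,100]]'
python3 - <<'E'
from h import *
im,d,ci=cap('wrist'); W=cloud(d,ci); print('block',seg(W,.076,.098,(.452,.382),.08)); print('cru',seg(W,.118,.145,(.452,.382),.06))
im,d,ci=cap('side'); W=cloud(d,ci); cv2.imwrite('pics/sF.png',cv2.resize(im[170:420,190:370],None,fx=2.4,fy=2.4,interpolation=3)); dets('side',['crucible','weight_a','bar','jar'],W)
for q,c in dict(lp=(.655,.089),rp=(.631,-.119)).items(): print(q,seg(W,.06,.11,c,.085))
im,d,ci=cap('top'); W=cloud(d,ci); dets('top',['weight_a','bar','jar','crucible','block'],W)
go(.45,.38,.2)
E
```

```text
time_s: 37.0
tcp_pos: [0.4521, 0.3827, 0.0986]
eef_rot: [-148.4, 90.0, 44.9]
contact_force: [-1.4, -1.0, 2.7]
gripper_width: 0.0514
t 37.00 p [0.4521 0.3827 0.0986] w 0.0514 F [-1.4 -1.   2.7] jaw -76.7 j6 44 tilt 0.045 | rx -0.003 then shift [0.01 0.07 0.02]
time_s: 37.8
tcp_pos: [0.4516, 0.3821, 0.1986]
eef_rot: [47.1, 89.9, -119.6]
contact_force: [1.1, 0.7, 0.4]
gripper_width: 0.0878
time_s: 38.1
tcp_pos: [0.4524, 0.3832, 0.2398]
eef_rot: [-137.1, 89.8, 56.2]
contact_force: [-0.2, 0.0, -0.8]
gripper_width: 0.0871
block c 469 386 size 60 57 ang 103 mean [481. 389.  86.] n 1712
cru c 452 382 size 51 51 ang 11 mean [452. 382. 129.] n 1128
weight_a 0.63 [262, 190, 267, 203] ztop 101.8 c 611 -114 size 16 11 ang 47 med [ 610. -111.   92.]
weight_a 0.62 [247, 182, 254, 198] ztop 102.8 c 645 -122 size 16 13 ang 152 med [ 645. -116.   91.]
bar 0.83 [218, 251, 248, 267] ztop 90.7 c 654 91 size 65 28 ang 177 med [652.  93.  87.]
jar 0.78 [274, 232, 287, 261] ztop 60.9 c 553 6 size 35 34 ang 68 med [553.  16.  50.]
lp c 652 70 size 131 105 ang 83 mean [653.  88.  78.] n 1481
rp c 633 -100 siz
[... 408 characters left out ...]
173 med [659.  87.  87.]
bar 0.63 [207, 148, 314, 201] ztop 81.1 c 644 -15 size 298 105 ang 84 med [643. -22.  75.]
bar 0.56 [221, 155, 230, 181] ztop 91.1 c 655 88 size 63 25 ang 174 med [656.  87.  87.]
jar 0.46 [247, 197, 260, 215] ztop 62.1 c 555 5 size 33 32 ang 1 med [551.   3.  57.]
block 0.64 [112, 220, 136, 258] ztop 88.4 c 439 351 size 105 91 ang 158 med [430. 361.  84.]
block 0.64 [409, 243, 438, 265] ztop 21.8 c 420 -508 size 61 40 ang 53 med [ 419. -508.   17.]
block 0.53 [379, 178, 405, 197] ztop 21.4 c 622 -416 size 60 41 ang 61 med [ 621. -414.   17.]
t 38.70 p [0.4519 0.3825 0.2378] w 0.0874 F [ 0.6  0.1 -0. ] jaw -76.7 j6 44 tilt 0.022 | rx 0.000 then shift [3.78 0.2  0.24]
```

View pics/sF.png

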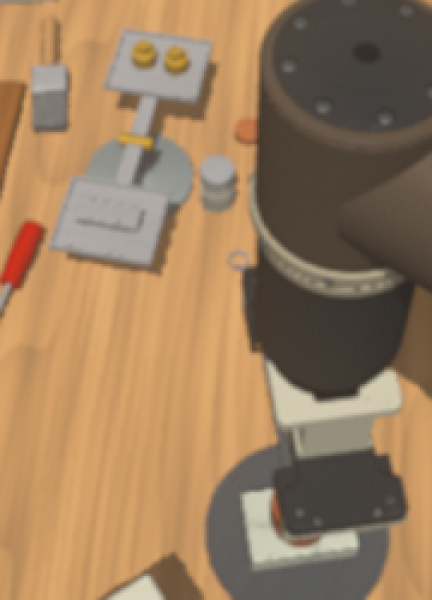

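The side picture shows the crucible on the block on the turntable at (300,525), a level beam, the bar and weights in their pans, and the jar at (218,182) where it was. The gripper is clear, so I'm handing in.

```bash
python3 -c "
from plant import r
print(r.close_job(), r.get_state()['time_s'])"
```

```text
the job is handed in; nothing more can be done
the job is handed in; nothing more can be done
```

The bench is set up for the melt and handed in at about 39 s of the 120 s; no verdict was reported. Everything was in place in my last checks (world mm).

| Item | Where it ended up | Target |
|---|---|---|
| Block (largest, 90x60 mm) | (452, 382), flat on the turntable | about (452, 382) |
| Crucible | (452, 382), upright, rim at about 130 mm | centre of the block |
| Bar | about (655, 89), about 7° clockwise, in line with the pan | left pan (655, 89) |
| Weights | about (650, -122) and (613, -117), upright, one behind the other | right pan (631, -119), 19 mm in front of and behind its centre |
| Jar | (554, 5) | unmoved from its starting place |

- **Beam:** both pans and their loads measure the same height, so it is level.
- **First grip on the bar failed:** the fingers close slowly and I lifted too early. The bar had not moved, and the second try worked.
- **Disagreements between checks:**
  - The cameras differ by up to about 5 mm on single items.
  - In the last top view the networks gave some false labels, such as calling the jar a weight. That view also misread the block because the gripper hid part of it.
  - The block's centre therefore comes from the wrist view taken before the crucible went on; afterwards only part of it showed.

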